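Line up carton sizes on the sample board

ROBOT

A 6-joint arm with a two-finger parallel gripper is mounted at the origin on the work surface. World frame = base frame: x ahead of the robot, y to its left, z up, the work surface at z = 0. Lengths are in mm, angles in degrees, forces in N, time in s.
With the tool pointing down it reaches from about 300 to 850 mm from the base axis. Payload 4.2 kg.
Tool frame: the origin (TCP) lies at the very end of the fingers, on their centre line; the grasp point (between the pads) lies 19 mm behind it (env.grasp_offset is the distance from the TCP to the grasp point, in mm); z points along the fingers, y is the line along which they close (so a half turn about z gives the same grasp; the last joint's range is limited). The gripper opens to 91 mm and grips with 3 to 60 N. Pads are 32 mm wide; open, the fingers measure 118 mm over their backs; the gripper's body (76 mm by 178 mm) begins 60 mm behind the grasp point.
Start: joints at [62.911, 18.312, 89.639, -0, 72.044, -1.146], TCP at [251.559, 517.07, 213.976] pointing down, gripper open.
Joint ranges: [-177.97, 177.97], [-48.28, 115.42], [12.27, 149.76], [-77.06, 257.06], [2.81, 150.46], [-146.56, 146.56]. Speed limits (degrees/s): [147.25, 147.25, 180, 180, 180, 180].

INTERFACE

Orientations are given as [roll, pitch, yaw] about the fixed x, y, z axes, in that order (R = Rz(yaw) Ry(pitch) Rx(roll)).
In Python, from workcell import env gives the robot as it stands. The module is installed in compiled form; this text tells all that it offers.
- The arm moves only by the tool send_rows, never from a script. Its argument "motion" is a list of rows, each an object of numbers: "tx", "ty", "tz": the shift along the tool's x, y, z in units of 500 mm (1.0 is 500 mm); "rx", "ry", "rz": the turn, a rotation vector about the tool's x, y, z in units of 30 degrees (1.0 is 30 degrees); "gripper": the closure, from -1 (fully open) to 1 (shut). In form: [{"tx": .., "ty": .., "tz": .., "rx": .., "ry": .., "rz": .., "gripper": ..}, ...]. A call has 1 to 12 rows; each row shifts and turns the commanded pose from where the row before left it, along the tool's axes as they then stand; what a row does not reach is not made up. A row lasts 1/8 s, in which the tool goes at most 62.5 mm and 10.7 degrees, less where a joint would pass 70% of its speed; a pose out of reach is approached as far as the arm can. A call with a number of a shift or a turn outside -1 to 1 is refused whole. A call with a gripper value outside its range is refused whole. The fingers move at their own pace and stop on an object; "grip_force" is the grip in N (left out, the last holds). Time passes only in rows, so rows that do not move let the fingers close. It gives the time, the measured TCP pose, the force, the opening and the grip force at its end, in the units of the state.
- env.state(): the state, without advancing time (a new reading comes with each control period).
- env.grab_frame(name): name is "side" or "top"; returns a dict with "frame" (480x640x3 uint8, red, green, blue), "vertical_fov" (degrees; the focal length in pixels is half the picture's height over the tangent of half this angle, whatever the lens; pixels are square), "cx", "cy" (the principal point, pixels), "rvec" (rotation vector, rad) and "tvec" (3), from world to camera coordinates, as OpenCV has them. Camera axes: x right, y down, z forward; pixel columns grow to the right and rows downward; lengths in mm; the calibration is good to about 2 mm. A picture is of the moment at which its call begins. There is no depth.
- env.job_done(): hands the job in; it is judged then, once.
The state is a dict: "time_s": time; "qpos": joint angles; "qvel": joint speeds; "effort": joint torques, N m; "ee_pos": TCP position; "ee_rot": TCP orientation; "force": force on the tool from outside, world axes, zero at the start; "torque": the same for the moment, N m; "gripper_width": finger opening in mm; "gripper_force": force on a finger pad.
Only numpy, scipy, OpenCV 4.12 (cv2) and the standard library are available. Lean on these libraries where they do the work, as an engineer would, in place of code of your own. Each camera call takes 0.05 s, during which the arm holds its last target. There are 200 camera calls.

TASK

Line up the four brown cartons on the board in order of size: the biggest on the mat next to the upright steel end plate, then one carton to each mat in falling size, so that the smallest ends up on the mat furthest from the plate. Stand each carton upright and centred on its mat, its long side along the mat's long side, and never tip a carton over on the way.

Things in the scene. Friction and masses are not known exactly. Their poses are not given: they have to be found in the camera images.
- carton_small: Brown cardboard product carton, closed and rigid, standing upright and loose on the table; the smallest: 34 x 46 mm footprint, 40 mm high, about 70 g. Origin at the centre of its underside, z up through the top; the short side of the footprint lies along its x axis, the long side along its y axis.
- carton_medium: Brown cardboard product carton, closed and rigid, standing upright and loose on the table; the second smallest: 38 x 54 mm footprint, 62 mm high, about 120 g. Origin at the centre of its underside, z up through the top; the short side of the footprint lies along its x axis, the long side along its y axis.
- carton_large: Brown cardboard product carton, closed and rigid, standing upright and loose on the table; the second largest: 42 x 60 mm footprint, 86 mm high, about 190 g. Origin at the centre of its underside, z up through the top; the short side of the footprint lies along its x axis, the long side along its y axis.
- carton_extra: Brown cardboard product carton, closed and rigid, standing upright and loose on the table; the largest: 46 x 66 mm footprint, 110 mm high, about 280 g. Origin at the centre of its underside, z up through the top; the short side of the footprint lies along its x axis, the long side along its y axis.
- mark_1: Flat black rubber mat with a thin white border, 58 x 78 mm and 2 mm thick, fixed on the plywood board, marking one place of the row. At one end of the row: neighbour of mark_2. Origin at the centre of its underside; its top, 2 mm higher, is 10 mm above the table; x axis along its short side, y axis along its long side, which runs along the row. The four alike mats are 92 mm apart, centre to centre, in a straight row on the 110 x 470 x 8 mm board.
- mark_2: Flat black rubber mat with a thin white border, 58 x 78 mm and 2 mm thick, fixed on the plywood board, marking one place of the row. Between mark_1 and mark_3. Origin at the centre of its underside; its top, 2 mm higher, is 10 mm above the table; x axis along its short side, y axis along its long side, which runs along the row. The four alike mats are 92 mm apart, centre to centre, in a straight row on the 110 x 470 x 8 mm board.
- mark_3: Flat black rubber mat with a thin white border, 58 x 78 mm and 2 mm thick, fixed on the plywood board, marking one place of the row. Between mark_2 and mark_4. Origin at the centre of its underside; its top, 2 mm higher, is 10 mm above the table; x axis along its short side, y axis along its long side, which runs along the row. The four alike mats are 92 mm apart, centre to centre, in a straight row on the 110 x 470 x 8 mm board.
- mark_4: Flat black rubber mat with a thin white border, 58 x 78 mm and 2 mm thick, fixed on the plywood board, marking one place of the row. At the other end of the row: neighbour of mark_3. Origin at the centre of its underside; its top, 2 mm higher, is 10 mm above the table; x axis along its short side, y axis along its long side, which runs along the row. The four alike mats are 92 mm apart, centre to centre, in a straight row on the 110 x 470 x 8 mm board.
- end_plate: Upright steel plate, 90 mm wide, 4 mm thick and 70 mm high on a thin foot 22 mm wide, fixed across one end of the board, 74 mm from the centre of the nearest mat, which is mark_1 on some occasions and mark_4 on others. (The other end has only a low wooden batten, 10 mm high.) Origin at the centre of its underside.
There are look-alikes about, which are no part of the job. Leave any blue look-alike of the carton_large alone.

How it is judged:
By the outcome, as a careful person would: the job done as asked, in the order asked, and still so for the second after the job is handed in, with the robot touching nothing.
It also fails if it takes over 96 s, if anything falls off the work surface, if the arm or the gripper's body presses on something with over 40 N, if the wrist force passes 120 N, or if a joint passes its speed limit or range.

## Working session

There is one attempt and no reset: what is moved stays moved. The work goes in short steps, Python scripts to look and compute and a tool call to move; the robot and the scene stay as the last step left them, time stands still between calls to the robot, and variables do not carry over. Pictures are saved under pics/ and viewed, at most 14 in all, crops included, and the job is handed in when it is done.

Besides the shell and the picture viewer there is one more tool, called after "Request:" by a JSON object that holds its "api" and its "payload". send_rows: Moves the arm, as the interface text tells. Shifts and turns lie within -1 to 1; 1 stands for 500 mm of shift or 30 degrees of turn. Its arguments: {"type":"object","properties":{"motion":{"type":"array"},"grip_force":{"type":"number"}},"required":["motion"]}

```bash
mkdir -p pics
python3 - <<'E'
from workcell import env
import cv2,pickle
d={}
for n in("top","side"):
    f=env.grab_frame(n); d[n]=f
    cv2.imwrite(f"pics/{n}0.png",f["frame"][:,:,::-1])
    print(n,f["vertical_fov"],f["cx"],f["cy"],f["rvec"],f["tvec"])
pickle.dump(d,open("f0.pkl","wb"))
print(env.state())
E
```

```text
top 54.12285091168145 318.22880713733844 242.639605655111 [ 2.14607713 -2.09120343  0.21622015] [-16.41876294 498.56130236 705.74139566]
side 48.37033959361534 306.72241696902546 243.91374095174186 [ 2.3330909  -0.43626196  0.19513632] [-474.81377059  172.28985237  853.57860028]
{'time_s': 0.1, 'qpos': array([ 6.29094195e+01,  1.83489831e+01,  8.96984150e+01,  4.65913025e-04,
        7.20428232e+01, -1.14500619e+00]), 'qvel': array([ 0.04246138, -0.07801885, -0.19105336, -0.03202457,  0.12642345,
       -0.04859499]), 'effort': array([-1.24905288e-03, -4.13333988e+01, -2.32510310e+01,  7.28089339e-02,
        4.22378769e-02, -5.63575009e-05]), 'ee_pos': array([251.36273352, 516.66335521, 213.20105034]), 'ee_rot': array([-1.79909806e+02, -2.24577396e-03,  1.54054280e+02]), 'force': array([ 0.16822402, -1.21698085,  0.69007865]), 'torque': array([ 0.00243062, -0.03735039, -0.06212108]), 'gripper_force': 0.0, 'gripper_width': 91.11772705750755}
```

View pics/top0.png

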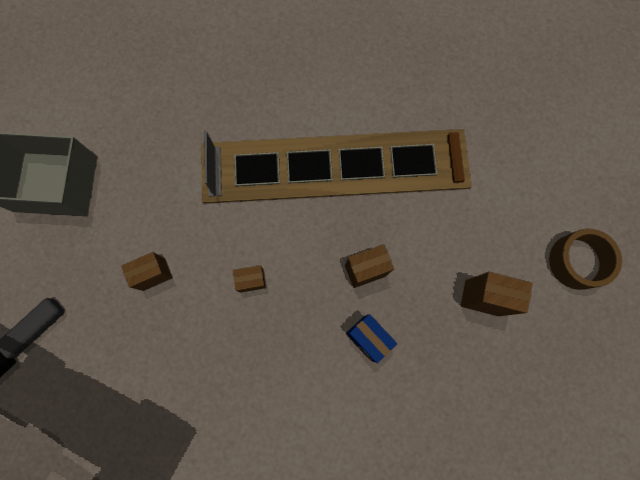

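View pics/side0.png

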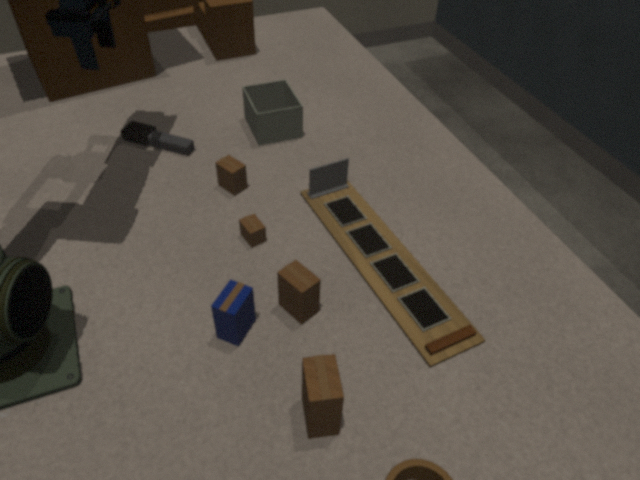

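The top view shows the plate at the left end of the board, around (210,165), with mats at (257,169), (309,166), (362,163) and (413,160). Carton candidates are brown boxes at (145,272) medium, (249,278) small, (370,265) large and (500,292) extra. The blue box at (373,338) is the look-alike to leave alone. The side view agrees on the relative heights. Next I fit box models to the colour masks in both views.

```bash
cat > h.py <<'E'
import numpy as np,cv2
from scipy.optimize import minimize
SZ=dict(small=(34,46,40),medium=(38,54,62),large=(42,60,86),extra=(46,66,110))
def cam(f):
    fl=240/np.tan(np.radians(f["vertical_fov"]/2))
    return np.array(f["rvec"],float),np.array(f["tvec"],float),np.array([[fl,0,f["cx"]],[0,fl,f["cy"]],[0,0,1]])
def proj(f,P):
    r,t,K=cam(f); return cv2.projectPoints(np.array(P,float).reshape(-1,3),r,t,K,None)[0].reshape(-1,2)
def back(f,uv,z):
    r,t,K=cam(f); R=cv2.Rodrigues(r)[0]; c=-R.T@t
    uv=np.array(uv,float).reshape(-1,2)
    d=(R.T@np.linalg.inv(K)@np.c_[uv,np.ones(len(uv))].T).T
    return c+d*((z-c[2])/d[:,2])[:,None]
def box(p,s,z0=0):
    x,y,a=p; c,sn=np.cos(a),np.sin(a)
    return np.array([[x+c*i*s[0]/2-sn*j*s[1]/2,y+sn*i*s[0]/2+c*j*s[1]/2,z] for z in(z0,z0+s[2]) for i,j in((-1,-1),(1,-1),(1,1),(-1,1))])
def brown(f):
    h=cv2.cvtColor(cv2.GaussianBlur(f["frame"],(3,3),0),cv2.COLOR_RGB2HSV)
    return ((h[...,1]>105)&(h[...,0]<25)&(h[...,2]>15)).astype(np.uint8)
def comp(m,uv):
    n,l,st,ce=cv2.connectedComponentsWithStats(m)
    d=np.hypot(*(np.argwhere(l>0)[:,::-1]-uv).T); q=np.argwhere(l>0)[d.argmin()]
    return (l==l[tuple(q)]).astype(np.uint8)
def sil(f,p,s,z0,S=4):
    im=np.zeros((480*S,640*S),np.uint8)
    cv2.fillConvexPoly(im,cv2.convexHull(np.round((proj(f,box(p,s,z0))+.5)*S).astype(np.int32)),1)
    return cv2.resize(im.astype(np.float32),(640,480),interpolation=cv2.INTER_AREA)
def fit(fs,ms,p0,s,z0=0):
    def cost(p): return sum(np.abs(sil(f,p,s,z0)-m).sum()/m.sum() for f,m in zip(fs,ms))
    best=None
    for a in np.radians(np.arange(-90,90,30)):
        r=minimize(cost,[p0[0],p0[1],a],method="Nelder-Mead",options=dict(initial_simplex=[[p0[0],p0[1],a],[p0[0]+12,p0[1],a],[p0[0],p0[1]+12,a],[p0[0],p0[1],a+.4]],xatol=.02,fatol=1e-4,maxiter=150))
        if best is None or r.fun<best.fun: best=r
    return best.x,best.fun
E
cat > m.py <<'E'
import pickle; from h import *
d=pickle.load(open("f0.pkl","rb")); T,S=d["top"],d["side"]
im=T["frame"][:,:,::-1].copy(); mt,ms=brown(T),brown(S)
for n,uv,us in(("medium",(145,272),(232,175)),("small",(249,278),(252,230)),("large",(370,265),(300,290)),("extra",(500,292),(322,395))):
    s=SZ[n]; a,b=comp(mt,uv),comp(ms,us); p0=back(T,uv,s[2]*.7)[0]
    o=[]
    for fs,m in(([T],[a]),([S],[b]),([T,S],[a,b])):
        p,c=fit(fs,m,p0,s); o.append("%.1f %.1f %.1f c%.2f"%(p[0],p[1],np.degrees(p[2]),c))
    print(n,a.sum(),b.sum(),o)
    cv2.polylines(im,[np.round(proj(T,box(p,s))[4:]).astype(int)],1,(0,255,0)); cv2.polylines(im,[np.round(proj(T,box(p,s))[:4]).astype(int)],1,(0,0,255))
for f,pts in((T,[(257,169),(309,166),(362,163),(413,160)]),(S,[(346,210),(370,239),(395,270),(424,307)])):
    dk=(f["frame"].max(2)<35).astype(np.uint8); c=[]
    for uv in pts:
        m=comp(dk,uv); k=cv2.findContours(m,0,2)[0][0].reshape(-1,2)
        w=back(f,k,10)[:,:2].astype(np.float32); r=cv2.minAreaRect(w); c.append(r[0]); print(m.sum(),np.round(r[0],1),np.round(r[1],1),round(r[2],1))
    c=np.array(c); print(np.hypot(*np.diff(c,axis=0).T),np.degrees(np.arctan2(*(c[-1]-c[0])[::-1])))
cv2.imwrite("pics/fit0.png",cv2.resize(im[220:370,100:560],None,fx=1.7,fy=1.7,interpolation=2))
E
python3 m.py
```

```text
medium 1258 637 ['447.3 273.1 23.1 c0.09', '446.3 283.5 2.7 c0.41', '447.0 273.2 15.4 c0.62']
small 673 468 ['441.2 108.5 -169.9 c0.10', '441.3 114.3 -7.2 c0.35', '441.3 108.9 1.9 c0.57']
large 1326 1713 ['463.0 -83.5 -158.1 c0.06', '462.5 -79.9 6.3 c0.18', '462.8 -83.5 19.1 c0.30']
extra 2398 2669 ['421.8 -279.8 -11.0 c0.05', '421.5 -277.4 -19.0 c0.12', '421.6 -279.3 -16.4 c0.23']
1121 [636.3 108. ] [50.8 70.7] 4.9
1110 [644.1  16.3] [50.9 70.7] 4.9
1102 [651.9 -75.3] [50.7 70.6] 4.8
1093 [ 659.7 -167. ] [50.8 70.6] 5.0
[92.01092255 92.00371989 91.98509502] -85.13618624247867
425 [635.8 109.5] [44.6 62.8] 5.6
529 [643.8  17.6] [45.3 63.1] 4.9
663 [651.5 -74.1] [45.5 65.4] 4.9
823 [ 659.4 -166. ] [46. 66.] 4.9
[92.29309742 92.05102521 92.19337273] -85.10879660587312
```

View pics/fit0.png

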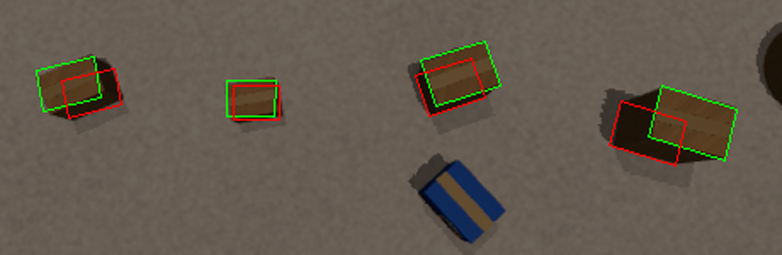

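The top-view fits have residuals of 5–10 % and mat spacing comes out at 92.0 mm. Both sizes and the overlay match, so the four brown cartons are identified and the blue one is excluded. I'll use the top-only fits and go in the order medium, small, large, extra.

```bash
cat > plan.py <<'E'
import numpy as np
# extra -> mat next to plate, then large, medium, small
pick=dict(medium=(447.3,273.1,10,113.1),small=(441.2,108.5,8,100.1),large=(463,-83.5,20,111.9),extra=(421.8,-279.8,42,79))
place=dict(extra=(636.1,108.6),large=(644,16.9),medium=(651.7,-74.8),small=(659.5,-166.6))
def leg(a,b,n):
    "turn first to b's yaw, then shift"
    y=np.radians(b[3]); dx,dy,dz=np.subtract(b[:3],a[:3])
    print(n,"rz %.3f | tx %.4f ty %.4f tz %.4f | %.0f mm"%(-(b[3]-a[3])/30,(np.cos(y)*dx+np.sin(y)*dy)/500,(np.sin(y)*dx-np.cos(y)*dy)/500,-dz/500,np.hypot(dx,dy)))
if __name__=="__main__":
    cur=(251.559,517.07,213.976,154.054)
    for n in("medium","small","large","extra"):
        p=pick[n]; h=(*p[:2],p[2]+130,p[3]); leg(cur,h,n+" approach")
        q=(*place[n],h[2],94.9); leg(h,q,n+" carry"); cur=q
E
python3 plan.py
```

```text
medium approach rz 1.365 | tx -0.6024 ty 0.1687 tz 0.1480 | 313 mm
medium carry rz 0.607 | tx -0.7282 ty 0.3479 tz -0.0000 | 404 mm
small approach rz -0.173 | tx 0.4347 ty -0.3502 tz 0.0040 | 279 mm
small carry rz 0.173 | tx -0.5855 ty 0.3880 tz -0.0000 | 351 mm
large approach rz -0.567 | tx 0.3008 ty -0.3026 tz -0.0240 | 213 mm
large carry rz 0.567 | tx 0.1691 ty 0.3778 tz -0.0000 | 207 mm
extra approach rz 0.530 | tx -0.6673 ty -0.3230 tz -0.0440 | 371 mm
extra carry rz -0.530 | tx 0.7374 ty 0.4934 tz -0.0000 | 444 mm
```

Request:
{"api": "send_rows", "payload": {"motion": [{"rz": 0.273,"gripper": -1},{"rz": 0.273,"gripper": -1},{"rz": 0.273,"gripper": -1},{"rz": 0.273,"gripper": -1},{"rz": 0.273,"gripper": -1},{"tx": -0.1,"ty": 0.028,"tz": 0.02,"gripper": -1},{"tx": -0.1,"ty": 0.028,"tz": 0.02,"gripper": -1},{"tx": -0.1,"ty": 0.028,"tz": 0.028,"gripper": -1},{"tx": -0.1,"ty": 0.028,"tz": 0.03,"gripper": -1},{"tx": -0.1,"ty": 0.028,"tz": 0.03,"gripper": -1},{"tx": -0.1024,"ty": 0.0287,"tz": 0.02,"gripper": -1},{"gripper": -1}], "grip_force": 20}}

```text
invalid input at $.motion[0]: expected keys tx, ty, tz, rx, ry, rz, gripper
```

All keys are required.

Request:
{"api": "send_rows", "payload": {"motion": [{"tx": 0,"ty": 0,"tz": 0,"rx": 0,"ry": 0,"rz": 0.273,"gripper": -1},{"tx": 0,"ty": 0,"tz": 0,"rx": 0,"ry": 0,"rz": 0.273,"gripper": -1},{"tx": 0,"ty": 0,"tz": 0,"rx": 0,"ry": 0,"rz": 0.273,"gripper": -1},{"tx": 0,"ty": 0,"tz": 0,"rx": 0,"ry": 0,"rz": 0.273,"gripper": -1},{"tx": 0,"ty": 0,"tz": 0,"rx": 0,"ry": 0,"rz": 0.273,"gripper": -1},{"tx": -0.1,"ty": 0.028,"tz": 0.02,"rx": 0,"ry": 0,"rz": 0,"gripper": -1},{"tx": -0.1,"ty": 0.028,"tz": 0.02,"rx": 0,"ry": 0,"rz": 0,"gripper": -1},{"tx": -0.1,"ty": 0.028,"tz": 0.028,"rx": 0,"ry": 0,"rz": 0,"gripper": -1},{"tx": -0.1,"ty": 0.028,"tz": 0.03,"rx": 0,"ry": 0,"rz": 0,"gripper": -1},{"tx": -0.1,"ty": 0.028,"tz": 0.03,"rx": 0,"ry": 0,"rz": 0,"gripper": -1},{"tx": -0.1024,"ty": 0.0287,"tz": 0.02,"rx": 0,"ry": 0,"rz": 0,"gripper": -1},{"tx": 0,"ty": 0,"tz": 0,"rx": 0,"ry": 0,"rz": 0,"gripper": -1}], "grip_force": 20}}

```text
time_s: 1.6
ee_pos: [448.4, 270.3, 138.8]
ee_rot: [-179.9, 0.0, 112.8]
force: [-0.6, -0.0, 0.3]
gripper_width: 91.3
gripper_force: 0.0
```

Request:
{"api": "send_rows", "payload": {"motion": [{"tx": 0,"ty": 0,"tz": 0.06,"rx": 0,"ry": 0,"rz": 0,"gripper": -1},{"tx": 0,"ty": 0,"tz": 0.06,"rx": 0,"ry": 0,"rz": 0,"gripper": -1},{"tx": 0,"ty": 0,"tz": 0.02,"rx": 0,"ry": 0,"rz": 0,"gripper": -1},{"tx": 0,"ty": 0,"tz": 0,"rx": 0,"ry": 0,"rz": 0,"gripper": -1},{"tx": 0,"ty": 0,"tz": 0,"rx": 0,"ry": 0,"rz": 0,"gripper": -1}]}}

```text
time_s: 2.22
ee_pos: [448.0, 273.9, 71.1]
ee_rot: [179.9, -0.0, 113.1]
force: [0.5, 0.1, -1.1]
gripper_width: 91.2
gripper_force: 0.0
```

```bash
python3 -c "
from workcell import env
for i in range(3):
  s=env.state(); print(s['ee_pos'],s['ee_rot'],s['qpos'],s['qvel'])
  env.grab_frame('top')
"
```

```text
[447.97202894 273.94471042  71.08208639] [ 1.79867262e+02 -2.45618411e-02  1.13132558e+02] [3.01866125e+01 2.15814737e+01 1.07764941e+02 1.04620327e-02
 5.05188365e+01 7.04744040e+00] [-0.29778765 -0.25963923 -0.04587124 -0.0733118  -0.12983196 -0.04213847]
[448.00014566 273.84712538  71.13151695] [ 1.79859608e+02 -2.46857386e-02  1.13123515e+02] [3.01763833e+01 2.15725515e+01 1.07770978e+02 9.40793346e-03
 5.05141099e+01 7.04692485e+00] [-0.09828007  0.01109481  0.08539404 -0.06934873 -0.08802118 -0.11242422]
[447.95369926 273.71716287  71.06181059] [ 1.79868318e+02 -2.22832879e-02  1.13116786e+02] [3.01675045e+01 2.15732798e+01 1.07782741e+02 7.71118167e-03
 5.05105583e+01 7.04584725e+00] [-0.11986134 -0.01449714  0.36917531 -0.0363594  -0.10000718  0.05964856]
```

Request:
{"api": "send_rows", "payload": {"motion": [{"tx": 0,"ty": 0,"tz": 0.05,"rx": 0,"ry": 0,"rz": 0,"gripper": -1},{"tx": 0,"ty": 0,"tz": 0.05,"rx": 0,"ry": 0,"rz": 0,"gripper": -1},{"tx": 0,"ty": 0,"tz": 0.02,"rx": 0,"ry": 0,"rz": 0,"gripper": -1},{"tx": 0,"ty": 0,"tz": 0,"rx": 0,"ry": 0,"rz": 0,"gripper": -1},{"tx": 0,"ty": 0,"tz": 0,"rx": 0,"ry": 0,"rz": 0,"gripper": -1},{"tx": 0,"ty": 0,"tz": 0,"rx": 0,"ry": 0,"rz": 0,"gripper": 1},{"tx": 0,"ty": 0,"tz": 0,"rx": 0,"ry": 0,"rz": 0,"gripper": 1},{"tx": 0,"ty": 0,"tz": 0,"rx": 0,"ry": 0,"rz": 0,"gripper": 1},{"tx": 0,"ty": 0,"tz": 0,"rx": 0,"ry": 0,"rz": 0,"gripper": 1},{"tx": 0,"ty": 0,"tz": 0,"rx": 0,"ry": 0,"rz": 0,"gripper": 1}]}}

```text
time_s: 3.62
ee_pos: [447.3, 273.2, 10.0]
ee_rot: [180.0, -0.0, 113.1]
force: [-0.0, 0.1, 0.6]
gripper_width: 44.0
gripper_force: 0.0
```

Request:
{"api": "send_rows", "payload": {"motion": [{"tx": 0,"ty": 0,"tz": 0,"rx": 0,"ry": 0,"rz": 0,"gripper": 1},{"tx": 0,"ty": 0,"tz": 0,"rx": 0,"ry": 0,"rz": 0,"gripper": 1},{"tx": 0,"ty": 0,"tz": 0,"rx": 0,"ry": 0,"rz": 0,"gripper": 1},{"tx": 0,"ty": 0,"tz": -0.02,"rx": 0,"ry": 0,"rz": 0,"gripper": 1},{"tx": 0,"ty": 0,"tz": -0.04,"rx": 0,"ry": 0,"rz": 0,"gripper": 1},{"tx": 0,"ty": 0,"tz": -0.06,"rx": 0,"ry": 0,"rz": 0,"gripper": 1},{"tx": 0,"ty": 0,"tz": -0.06,"rx": 0,"ry": 0,"rz": 0,"gripper": 1},{"tx": 0,"ty": 0,"tz": -0.05,"rx": 0,"ry": 0,"rz": 0,"gripper": 1},{"tx": 0,"ty": 0,"tz": -0.03,"rx": 0,"ry": 0,"rz": 0.1,"gripper": 1},{"tx": 0,"ty": 0,"tz": 0,"rx": 0,"ry": 0,"rz": 0.2,"gripper": 1},{"tx": 0,"ty": 0,"tz": 0,"rx": 0,"ry": 0,"rz": 0.2,"gripper": 1},{"tx": 0,"ty": 0,"tz": 0,"rx": 0,"ry": 0,"rz": 0.107,"gripper": 1}]}}

```text
time_s: 5.12
ee_pos: [447.1, 273.0, 140.5]
ee_rot: [180.0, -0.0, 94.8]
force: [0.2, 0.1, -1.3]
gripper_width: 38.2
gripper_force: 20.0
```

Request:
{"api": "send_rows", "payload": {"motion": [{"tx": -0.036,"ty": 0.017,"tz": 0,"rx": 0,"ry": 0,"rz": 0,"gripper": 1},{"tx": -0.073,"ty": 0.035,"tz": 0,"rx": 0,"ry": 0,"rz": 0,"gripper": 1},{"tx": -0.087,"ty": 0.042,"tz": 0,"rx": 0,"ry": 0,"rz": 0,"gripper": 1},{"tx": -0.095,"ty": 0.045,"tz": 0,"rx": 0,"ry": 0,"rz": 0,"gripper": 1},{"tx": -0.095,"ty": 0.045,"tz": 0,"rx": 0,"ry": 0,"rz": 0,"gripper": 1},{"tx": -0.095,"ty": 0.045,"tz": 0,"rx": 0,"ry": 0,"rz": 0,"gripper": 1},{"tx": -0.087,"ty": 0.042,"tz": 0,"rx": 0,"ry": 0,"rz": 0,"gripper": 1},{"tx": -0.073,"ty": 0.035,"tz": 0,"rx": 0,"ry": 0,"rz": 0,"gripper": 1},{"tx": -0.058,"ty": 0.028,"tz": 0,"rx": 0,"ry": 0,"rz": 0,"gripper": 1},{"tx": -0.029,"ty": 0.014,"tz": 0,"rx": 0,"ry": 0,"rz": 0,"gripper": 1},{"tx": 0,"ty": 0,"tz": 0,"rx": 0,"ry": 0,"rz": 0,"gripper": 1},{"tx": 0,"ty": 0,"tz": 0,"rx": 0,"ry": 0,"rz": 0,"gripper": 1}]}}

```text
time_s: 6.62
ee_pos: [651.1, -73.5, 140.0]
ee_rot: [-180.0, -0.0, 94.9]
force: [0.7, -0.5, -1.5]
gripper_width: 38.1
gripper_force: 20.0
```

Request:
{"api": "send_rows", "payload": {"motion": [{"tx": 0,"ty": 0,"tz": 0.03,"rx": 0,"ry": 0,"rz": 0,"gripper": 1},{"tx": 0,"ty": 0,"tz": 0.05,"rx": 0,"ry": 0,"rz": 0,"gripper": 1},{"tx": 0,"ty": 0,"tz": 0.05,"rx": 0,"ry": 0,"rz": 0,"gripper": 1},{"tx": 0,"ty": 0,"tz": 0.04,"rx": 0,"ry": 0,"rz": 0,"gripper": 1},{"tx": 0,"ty": 0,"tz": 0.03,"rx": 0,"ry": 0,"rz": 0,"gripper": 1},{"tx": 0,"ty": 0,"tz": 0.02,"rx": 0,"ry": 0,"rz": 0,"gripper": 1},{"tx": 0,"ty": 0,"tz": 0.01,"rx": 0,"ry": 0,"rz": 0,"gripper": 1},{"tx": 0,"ty": 0,"tz": 0,"rx": 0,"ry": 0,"rz": 0,"gripper": 1},{"tx": 0,"ty": 0,"tz": 0,"rx": 0,"ry": 0,"rz": 0,"gripper": 1}]}}

```text
time_s: 7.75
ee_pos: [652.3, -74.7, 25.7]
ee_rot: [179.9, 0.0, 94.9]
force: [0.4, 0.1, -0.6]
gripper_width: 37.5
gripper_force: 20.0
```

Request:
{"api": "send_rows", "payload": {"motion": [{"tx": 0,"ty": 0,"tz": 0.006,"rx": 0,"ry": 0,"rz": 0,"gripper": 1},{"tx": 0,"ty": 0,"tz": 0.004,"rx": 0,"ry": 0,"rz": 0,"gripper": 1},{"tx": 0,"ty": 0,"tz": 0,"rx": 0,"ry": 0,"rz": 0,"gripper": 1},{"tx": 0,"ty": 0,"tz": 0,"rx": 0,"ry": 0,"rz": 0,"gripper": -1},{"tx": 0,"ty": 0,"tz": 0,"rx": 0,"ry": 0,"rz": 0,"gripper": -1},{"tx": 0,"ty": 0,"tz": 0,"rx": 0,"ry": 0,"rz": 0,"gripper": -1},{"tx": 0,"ty": 0,"tz": 0,"rx": 0,"ry": 0,"rz": 0,"gripper": -1},{"tx": 0,"ty": 0,"tz": -0.03,"rx": 0,"ry": 0,"rz": 0,"gripper": -1},{"tx": 0,"ty": 0,"tz": -0.07,"rx": 0,"ry": 0,"rz": 0,"gripper": -1},{"tx": 0,"ty": 0,"tz": -0.08,"rx": 0,"ry": 0,"rz": 0,"gripper": -1},{"tx": 0,"ty": 0,"tz": -0.06,"rx": 0,"ry": 0,"rz": 0,"gripper": -1},{"tx": 0,"ty": 0,"tz": 0,"rx": 0,"ry": 0,"rz": -0.173,"gripper": -1}]}}

```text
time_s: 9.25
ee_pos: [653.9, -74.9, 144.8]
ee_rot: [179.6, 0.1, 100.2]
force: [-1.1, -0.2, -0.4]
gripper_width: 91.1
gripper_force: 0.0
```

Request:
{"api": "send_rows", "payload": {"motion": [{"tx": 0.0435,"ty": -0.035,"tz": 0,"rx": 0,"ry": 0,"rz": 0,"gripper": -1},{"tx": 0.074,"ty": -0.06,"tz": 0.02,"rx": 0,"ry": 0,"rz": 0,"gripper": -1},{"tx": 0.078,"ty": -0.063,"tz": 0.03,"rx": 0,"ry": 0,"rz": 0,"gripper": -1},{"tx": 0.078,"ty": -0.063,"tz": 0.03,"rx": 0,"ry": 0,"rz": 0,"gripper": -1},{"tx": 0.074,"ty": -0.06,"tz": 0.03,"rx": 0,"ry": 0,"rz": 0,"gripper": -1},{"tx": 0.052,"ty": -0.042,"tz": 0.02,"rx": 0,"ry": 0,"rz": 0,"gripper": -1},{"tx": 0.035,"ty": -0.027,"tz": 0.014,"rx": 0,"ry": 0,"rz": 0,"gripper": -1},{"tx": 0,"ty": 0,"tz": 0,"rx": 0,"ry": 0,"rz": 0,"gripper": -1},{"tx": 0,"ty": 0,"tz": 0,"rx": 0,"ry": 0,"rz": 0,"gripper": -1},{"tx": 0,"ty": 0,"tz": 0,"rx": 0,"ry": 0,"rz": 0,"gripper": -1}]}}

```text
time_s: 10.5
ee_pos: [442.7, 108.2, 68.5]
ee_rot: [179.9, -0.0, 100.0]
force: [0.5, 0.1, -0.1]
gripper_width: 91.2
gripper_force: 0.0
```

```bash
cat > chk.py <<'E'
import sys; from workcell import env; from h import *
# usage: chk.py tag name u v ... ; placed carton relative to its mat (top camera, z0=10)
MAT=dict(extra=(636.3,108.),large=(644.1,16.3),medium=(651.9,-75.3),small=(659.7,-167.))
T=env.grab_frame("top"); im=T["frame"][:,:,::-1].copy()
m0=brown(T); R=np.array([[np.cos(.0857),np.sin(.0857)],[-np.sin(.0857),np.cos(.0857)]])
for n in sys.argv[2:]:
    s=SZ[n]; M=MAT[n]; hint=box((*M,.0857),(92,92,s[2]),8)
    # keep pixels in the region the carton can cover, drop the plywood by brightness-free silhouette of board
    g=np.zeros((480,640),np.uint8); cv2.fillConvexPoly(g,cv2.convexHull(np.round(proj(T,box((*M,.0857),(s[0]+10,s[1]+10,s[2]),10))).astype(np.int32)),1)
    board=np.zeros_like(g); 
    m=m0&g
    p,c=fit([T],[m],M,s,10); d=R@(p[:2]-M)
    print(n,"pose",np.round(p[:2],1),round(np.degrees(p[2]),1),"cost %.2f"%c,"mat x,y offset",np.round(d,1))
    cv2.polylines(im,[np.round(proj(T,box(p,s,10))[4:]).astype(int)],1,(0,255,0))
cv2.imwrite(f"pics/{sys.argv[1]}.png",cv2.resize(im[110:350,190:490],None,fx=2.5,fy=2.5,interpolation=2))
E
python3 chk.py c1 medium
```

```text
medium pose [656.2 -74.4] 6.5 cost 0.18 mat x,y offset [4.4 0.5]
```

View pics/c1.png

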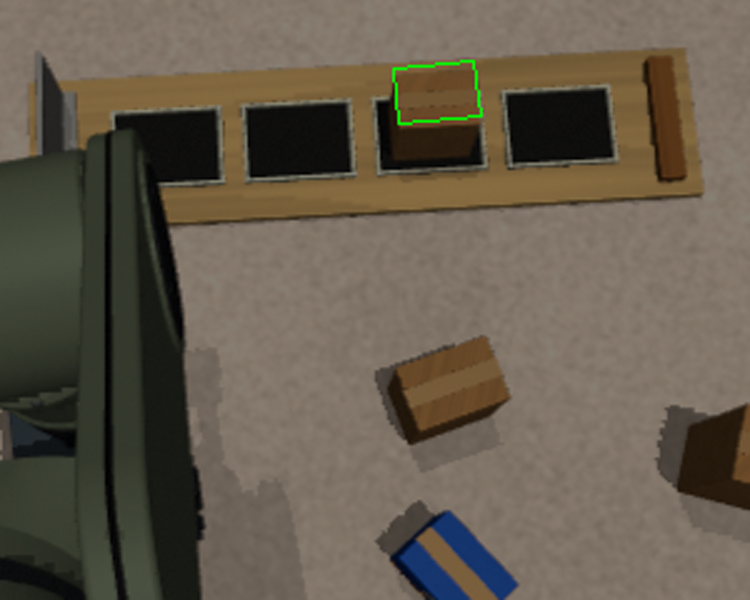

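The medium carton stands upright on the third mat, with its top face at about (437,92) in the crop and its base inside the mat border. Next is the small one.

Request:
{"api": "send_rows", "payload": {"motion": [{"tx": 0,"ty": 0,"tz": 0.05,"rx": 0,"ry": 0,"rz": 0,"gripper": -1},{"tx": 0,"ty": 0,"tz": 0.05,"rx": 0,"ry": 0,"rz": 0,"gripper": -1},{"tx": 0,"ty": 0,"tz": 0.02,"rx": 0,"ry": 0,"rz": 0,"gripper": -1},{"tx": 0,"ty": 0,"tz": 0,"rx": 0,"ry": 0,"rz": 0,"gripper": 0},{"tx": 0,"ty": 0,"tz": 0,"rx": 0,"ry": 0,"rz": 0,"gripper": 1},{"tx": 0,"ty": 0,"tz": 0,"rx": 0,"ry": 0,"rz": 0,"gripper": 1},{"tx": 0,"ty": 0,"tz": 0,"rx": 0,"ry": 0,"rz": 0,"gripper": 1},{"tx": 0,"ty": 0,"tz": 0,"rx": 0,"ry": 0,"rz": 0,"gripper": 1},{"tx": 0,"ty": 0,"tz": 0,"rx": 0,"ry": 0,"rz": 0,"gripper": 1},{"tx": 0,"ty": 0,"tz": 0,"rx": 0,"ry": 0,"rz": 0,"gripper": 1},{"tx": 0,"ty": 0,"tz": 0,"rx": 0,"ry": 0,"rz": 0,"gripper": 1},{"tx": 0,"ty": 0,"tz": 0,"rx": 0,"ry": 0,"rz": 0,"gripper": 1}]}}

```text
time_s: 12.05
ee_pos: [441.5, 108.6, 8.0]
ee_rot: [180.0, -0.0, 100.1]
force: [-0.0, 1.0, 1.9]
gripper_width: 33.8
gripper_force: 20.0
```

Request:
{"api": "send_rows", "payload": {"motion": [{"tx": 0,"ty": 0,"tz": -0.02,"rx": 0,"ry": 0,"rz": 0,"gripper": 1},{"tx": 0,"ty": 0,"tz": -0.05,"rx": 0,"ry": 0,"rz": 0,"gripper": 1},{"tx": 0,"ty": 0,"tz": -0.07,"rx": 0,"ry": 0,"rz": 0,"gripper": 1},{"tx": 0,"ty": 0,"tz": -0.07,"rx": 0,"ry": 0,"rz": 0,"gripper": 1},{"tx": 0,"ty": 0,"tz": -0.05,"rx": 0,"ry": 0,"rz": 0.1,"gripper": 1},{"tx": 0,"ty": 0,"tz": 0,"rx": 0,"ry": 0,"rz": 0.073,"gripper": 1}]}}

```text
time_s: 12.8
ee_pos: [442.8, 108.9, 140.6]
ee_rot: [179.7, -0.0, 94.8]
force: [-0.1, 0.4, -0.7]
gripper_width: 33.9
gripper_force: 20.0
```

Request:
{"api": "send_rows", "payload": {"motion": [{"tx": -0.035,"ty": 0.023,"tz": 0,"rx": 0,"ry": 0,"rz": 0,"gripper": 1},{"tx": -0.064,"ty": 0.043,"tz": 0,"rx": 0,"ry": 0,"rz": 0,"gripper": 1},{"tx": -0.082,"ty": 0.054,"tz": 0,"rx": 0,"ry": 0,"rz": 0,"gripper": 1},{"tx": -0.088,"ty": 0.058,"tz": 0,"rx": 0,"ry": 0,"rz": 0,"gripper": 1},{"tx": -0.088,"ty": 0.058,"tz": 0,"rx": 0,"ry": 0,"rz": 0,"gripper": 1},{"tx": -0.082,"ty": 0.054,"tz": 0,"rx": 0,"ry": 0,"rz": 0,"gripper": 1},{"tx": -0.07,"ty": 0.047,"tz": 0,"rx": 0,"ry": 0,"rz": 0,"gripper": 1},{"tx": -0.047,"ty": 0.031,"tz": 0,"rx": 0,"ry": 0,"rz": 0,"gripper": 1},{"tx": -0.0295,"ty": 0.02,"tz": 0,"rx": 0,"ry": 0,"rz": 0,"gripper": 1},{"tx": 0,"ty": 0,"tz": 0,"rx": 0,"ry": 0,"rz": 0,"gripper": 1},{"tx": 0,"ty": 0,"tz": 0,"rx": 0,"ry": 0,"rz": 0,"gripper": 1}]}}

```text
time_s: 14.18
ee_pos: [659.0, -165.9, 138.0]
ee_rot: [-179.9, -0.0, 94.9]
force: [-0.6, 0.8, -0.5]
gripper_width: 33.9
gripper_force: 20.0
```

Request:
{"api": "send_rows", "payload": {"motion": [{"tx": 0,"ty": 0,"tz": 0.03,"rx": 0,"ry": 0,"rz": 0,"gripper": 1},{"tx": 0,"ty": 0,"tz": 0.05,"rx": 0,"ry": 0,"rz": 0,"gripper": 1},{"tx": 0,"ty": 0,"tz": 0.05,"rx": 0,"ry": 0,"rz": 0,"gripper": 1},{"tx": 0,"ty": 0,"tz": 0.04,"rx": 0,"ry": 0,"rz": 0,"gripper": 1},{"tx": 0,"ty": 0,"tz": 0.03,"rx": 0,"ry": 0,"rz": 0,"gripper": 1},{"tx": 0,"ty": 0,"tz": 0.02,"rx": 0,"ry": 0,"rz": 0,"gripper": 1},{"tx": 0,"ty": 0,"tz": 0.01,"rx": 0,"ry": 0,"rz": 0,"gripper": 1},{"tx": 0,"ty": 0,"tz": 0,"rx": 0,"ry": 0,"rz": 0,"gripper": 1},{"tx": 0,"ty": 0,"tz": 0,"rx": 0,"ry": 0,"rz": 0,"gripper": 1}]}}

```text
time_s: 15.3
ee_pos: [660.2, -166.7, 23.7]
ee_rot: [179.9, 0.0, 94.9]
force: [-0.6, -0.7, -0.8]
gripper_width: 34.2
gripper_force: 20.0
```

Request:
{"api": "send_rows", "payload": {"motion": [{"tx": 0,"ty": 0,"tz": 0.006,"rx": 0,"ry": 0,"rz": 0,"gripper": 1},{"tx": 0,"ty": 0,"tz": 0.004,"rx": 0,"ry": 0,"rz": 0,"gripper": 1},{"tx": 0,"ty": 0,"tz": 0,"rx": 0,"ry": 0,"rz": 0,"gripper": 1},{"tx": 0,"ty": 0,"tz": 0,"rx": 0,"ry": 0,"rz": 0,"gripper": -1},{"tx": 0,"ty": 0,"tz": 0,"rx": 0,"ry": 0,"rz": 0,"gripper": -1},{"tx": 0,"ty": 0,"tz": 0,"rx": 0,"ry": 0,"rz": 0,"gripper": -1},{"tx": 0,"ty": 0,"tz": 0,"rx": 0,"ry": 0,"rz": 0,"gripper": -1},{"tx": 0,"ty": 0,"tz": -0.04,"rx": 0,"ry": 0,"rz": 0,"gripper": -1},{"tx": 0,"ty": 0,"tz": -0.1,"rx": 0,"ry": 0,"rz": 0,"gripper": -1},{"tx": 0,"ty": 0,"tz": -0.1,"rx": 0,"ry": 0,"rz": -0.167,"gripper": -1},{"tx": 0,"ty": 0,"tz": 0,"rx": 0,"ry": 0,"rz": -0.2,"gripper": -1},{"tx": 0,"ty": 0,"tz": 0,"rx": 0,"ry": 0,"rz": -0.2,"gripper": -1}]}}

```text
time_s: 16.8
ee_pos: [660.0, -166.6, 139.1]
ee_rot: [179.9, 0.1, 112.1]
force: [0.2, -0.4, 0.1]
gripper_width: 91.1
gripper_force: 0.0
```

Request:
{"api": "send_rows", "payload": {"motion": [{"tx": 0.03,"ty": -0.03,"tz": 0,"rx": 0,"ry": 0,"rz": 0,"gripper": -1},{"tx": 0.06,"ty": -0.0605,"tz": 0,"rx": 0,"ry": 0,"rz": 0,"gripper": -1},{"tx": 0.066,"ty": -0.067,"tz": 0.016,"rx": 0,"ry": 0,"rz": 0,"gripper": -1},{"tx": 0.066,"ty": -0.067,"tz": 0.02,"rx": 0,"ry": 0,"rz": 0,"gripper": -1},{"tx": 0.048,"ty": -0.048,"tz": 0.02,"rx": 0,"ry": 0,"rz": 0,"gripper": -1},{"tx": 0.0308,"ty": -0.03,"tz": 0,"rx": 0,"ry": 0,"rz": 0,"gripper": -1},{"tx": 0,"ty": 0,"tz": 0,"rx": 0,"ry": 0,"rz": 0,"gripper": -1},{"tx": 0,"ty": 0,"tz": 0,"rx": 0,"ry": 0,"rz": 0,"gripper": -1},{"tx": 0,"ty": 0,"tz": 0,"rx": 0,"ry": 0,"rz": 0,"gripper": -1}]}}

```text
time_s: 17.92
ee_pos: [464.5, -83.9, 110.1]
ee_rot: [179.9, 0.0, 111.9]
force: [-0.0, 0.6, -0.1]
gripper_width: 91.1
gripper_force: 0.0
```

Request:
{"api": "send_rows", "payload": {"motion": [{"tx": 0,"ty": 0,"tz": 0.05,"rx": 0,"ry": 0,"rz": 0,"gripper": -1},{"tx": 0,"ty": 0,"tz": 0.06,"rx": 0,"ry": 0,"rz": 0,"gripper": -1},{"tx": 0,"ty": 0,"tz": 0.05,"rx": 0,"ry": 0,"rz": 0,"gripper": -1},{"tx": 0,"ty": 0,"tz": 0.02,"rx": 0,"ry": 0,"rz": 0,"gripper": -1},{"tx": 0,"ty": 0,"tz": 0,"rx": 0,"ry": 0,"rz": 0,"gripper": 1},{"tx": 0,"ty": 0,"tz": 0,"rx": 0,"ry": 0,"rz": 0,"gripper": 1},{"tx": 0,"ty": 0,"tz": 0,"rx": 0,"ry": 0,"rz": 0,"gripper": 1},{"tx": 0,"ty": 0,"tz": 0,"rx": 0,"ry": 0,"rz": 0,"gripper": 1},{"tx": 0,"ty": 0,"tz": 0,"rx": 0,"ry": 0,"rz": 0,"gripper": 1},{"tx": 0,"ty": 0,"tz": 0,"rx": 0,"ry": 0,"rz": 0,"gripper": 1},{"tx": 0,"ty": 0,"tz": 0,"rx": 0,"ry": 0,"rz": 0,"gripper": 1},{"tx": 0,"ty": 0,"tz": 0,"rx": 0,"ry": 0,"rz": 0,"gripper": 1}]}}

```text
time_s: 19.42
ee_pos: [463.3, -83.5, 20.2]
ee_rot: [180.0, 0.0, 111.9]
force: [-0.8, -1.0, 4.7]
gripper_width: 41.9
gripper_force: 20.0
```

Request:
{"api": "send_rows", "payload": {"motion": [{"tx": 0,"ty": 0,"tz": -0.02,"rx": 0,"ry": 0,"rz": 0,"gripper": 1},{"tx": 0,"ty": 0,"tz": -0.05,"rx": 0,"ry": 0,"rz": 0,"gripper": 1},{"tx": 0,"ty": 0,"tz": -0.07,"rx": 0,"ry": 0,"rz": 0,"gripper": 1},{"tx": 0,"ty": 0,"tz": -0.07,"rx": 0,"ry": 0,"rz": 0,"gripper": 1},{"tx": 0,"ty": 0,"tz": -0.05,"rx": 0,"ry": 0,"rz": 0.1,"gripper": 1},{"tx": 0,"ty": 0,"tz": 0,"rx": 0,"ry": 0,"rz": 0.2,"gripper": 1},{"tx": 0,"ty": 0,"tz": 0,"rx": 0,"ry": 0,"rz": 0.167,"gripper": 1},{"tx": 0,"ty": 0,"tz": 0,"rx": 0,"ry": 0,"rz": 0.1,"gripper": 1}]}}

```text
time_s: 20.42
ee_pos: [463.0, -83.4, 150.1]
ee_rot: [-180.0, -0.0, 94.8]
force: [0.1, 0.8, -2.0]
gripper_width: 41.5
gripper_force: 20.0
```

Request:
{"api": "send_rows", "payload": {"motion": [{"tx": 0.0085,"ty": 0.019,"tz": 0,"rx": 0,"ry": 0,"rz": 0,"gripper": 1},{"tx": 0.02,"ty": 0.045,"tz": 0,"rx": 0,"ry": 0,"rz": 0,"gripper": 1},{"tx": 0.03,"ty": 0.068,"tz": 0,"rx": 0,"ry": 0,"rz": 0,"gripper": 1},{"tx": 0.034,"ty": 0.0755,"tz": 0,"rx": 0,"ry": 0,"rz": 0,"gripper": 1},{"tx": 0.03,"ty": 0.068,"tz": 0,"rx": 0,"ry": 0,"rz": 0,"gripper": 1},{"tx": 0.024,"ty": 0.053,"tz": 0,"rx": 0,"ry": 0,"rz": 0,"gripper": 1},{"tx": 0.015,"ty": 0.034,"tz": 0,"rx": 0,"ry": 0,"rz": 0,"gripper": 1},{"tx": 0.0075,"ty": 0.015,"tz": 0,"rx": 0,"ry": 0,"rz": 0,"gripper": 1},{"tx": 0,"ty": 0,"tz": 0,"rx": 0,"ry": 0,"rz": 0,"gripper": 1},{"tx": 0,"ty": 0,"tz": 0,"rx": 0,"ry": 0,"rz": 0,"gripper": 1}]}}

```text
time_s: 21.68
ee_pos: [643.5, 16.6, 149.9]
ee_rot: [-180.0, 0.0, 94.9]
force: [0.1, -0.5, -2.0]
gripper_width: 41.9
gripper_force: 20.0
```

Request:
{"api": "send_rows", "payload": {"motion": [{"tx": 0,"ty": 0,"tz": 0.03,"rx": 0,"ry": 0,"rz": 0,"gripper": 1},{"tx": 0,"ty": 0,"tz": 0.05,"rx": 0,"ry": 0,"rz": 0,"gripper": 1},{"tx": 0,"ty": 0,"tz": 0.05,"rx": 0,"ry": 0,"rz": 0,"gripper": 1},{"tx": 0,"ty": 0,"tz": 0.04,"rx": 0,"ry": 0,"rz": 0,"gripper": 1},{"tx": 0,"ty": 0,"tz": 0.03,"rx": 0,"ry": 0,"rz": 0,"gripper": 1},{"tx": 0,"ty": 0,"tz": 0.02,"rx": 0,"ry": 0,"rz": 0,"gripper": 1},{"tx": 0,"ty": 0,"tz": 0.01,"rx": 0,"ry": 0,"rz": 0,"gripper": 1},{"tx": 0,"ty": 0,"tz": 0,"rx": 0,"ry": 0,"rz": 0,"gripper": 1},{"tx": 0,"ty": 0,"tz": 0,"rx": 0,"ry": 0,"rz": 0,"gripper": 1}]}}

```text
time_s: 22.8
ee_pos: [644.7, 16.9, 35.6]
ee_rot: [179.9, 0.0, 94.9]
force: [0.2, -0.0, -1.6]
gripper_width: 41.9
gripper_force: 20.0
```

Request:
{"api": "send_rows", "payload": {"motion": [{"tx": 0,"ty": 0,"tz": 0.006,"rx": 0,"ry": 0,"rz": 0,"gripper": 1},{"tx": 0,"ty": 0,"tz": 0.004,"rx": 0,"ry": 0,"rz": 0,"gripper": 1},{"tx": 0,"ty": 0,"tz": 0,"rx": 0,"ry": 0,"rz": 0,"gripper": 1},{"tx": 0,"ty": 0,"tz": 0,"rx": 0,"ry": 0,"rz": 0,"gripper": -1},{"tx": 0,"ty": 0,"tz": 0,"rx": 0,"ry": 0,"rz": 0,"gripper": -1},{"tx": 0,"ty": 0,"tz": 0,"rx": 0,"ry": 0,"rz": 0,"gripper": -1},{"tx": 0,"ty": 0,"tz": 0,"rx": 0,"ry": 0,"rz": 0,"gripper": -1},{"tx": 0,"ty": 0,"tz": -0.06,"rx": 0,"ry": 0,"rz": 0,"gripper": -1},{"tx": 0,"ty": 0,"tz": -0.1,"rx": 0,"ry": 0,"rz": 0,"gripper": -1},{"tx": 0,"ty": 0,"tz": -0.12,"rx": 0,"ry": 0,"rz": 0.1,"gripper": -1},{"tx": 0,"ty": 0,"tz": 0,"rx": 0,"ry": 0,"rz": 0.23,"gripper": -1},{"tx": 0,"ty": 0,"tz": 0,"rx": 0,"ry": 0,"rz": 0.2,"gripper": -1}]}}

```text
time_s: 24.3
ee_pos: [644.4, 16.8, 171.2]
ee_rot: [179.9, -0.0, 78.8]
force: [-0.5, -0.0, -0.3]
gripper_width: 91.4
gripper_force: 0.0
```

Request:
{"api": "send_rows", "payload": {"motion": [{"tx": -0.04,"ty": -0.0194,"tz": 0,"rx": 0,"ry": 0,"rz": 0,"gripper": -1},{"tx": -0.067,"ty": -0.0323,"tz": 0,"rx": 0,"ry": 0,"rz": 0,"gripper": -1},{"tx": -0.087,"ty": -0.042,"tz": 0,"rx": 0,"ry": 0,"rz": 0,"gripper": -1},{"tx": -0.0935,"ty": -0.0452,"tz": 0,"rx": 0,"ry": 0,"rz": 0,"gripper": -1},{"tx": -0.1,"ty": -0.0485,"tz": 0.02,"rx": 0,"ry": 0,"rz": 0,"gripper": -1},{"tx": -0.0935,"ty": -0.0452,"tz": 0.02,"rx": 0,"ry": 0,"rz": 0,"gripper": -1},{"tx": -0.08,"ty": -0.0388,"tz": 0.02,"rx": 0,"ry": 0,"rz": 0,"gripper": -1},{"tx": -0.066,"ty": -0.032,"tz": 0,"rx": 0,"ry": 0,"rz": 0,"gripper": -1},{"tx": -0.04,"ty": -0.0196,"tz": 0,"rx": 0,"ry": 0,"rz": 0,"gripper": -1},{"tx": 0,"ty": 0,"tz": 0,"rx": 0,"ry": 0,"rz": 0,"gripper": -1},{"tx": 0,"ty": 0,"tz": 0,"rx": 0,"ry": 0,"rz": 0,"gripper": -1},{"tx": 0,"ty": 0,"tz": 0,"rx": 0,"ry": 0,"rz": 0,"gripper": -1}]}}

```text
time_s: 25.8
ee_pos: [422.2, -279.1, 139.9]
ee_rot: [180.0, -0.0, 79.1]
force: [0.2, 0.9, 0.4]
gripper_width: 91.1
gripper_force: 0.0
```

Run:
```python
from workcell import env; from h import *
import pickle
T=env.grab_frame("top");S=env.grab_frame("side"); pickle.dump((T,S),open("f1.pkl","wb"))
t=cv2.resize(T["frame"][110:215,190:490,::-1],None,fx=2.6,fy=2.6,interpolation=2)
s=cv2.resize(S["frame"][130:370,280:500,::-1],None,fx=1.35,fy=1.35,interpolation=2)
o=np.zeros((600,780,3),np.uint8); o[:273]=t; o[275:275+s.shape[0],:s.shape[1]]=s
cv2.imwrite("pics/c2.png",o); print(env.state()["ee_pos"])
```

```text
[ 422.28548503 -279.09346932  139.89412544]
```

View pics/c2.png

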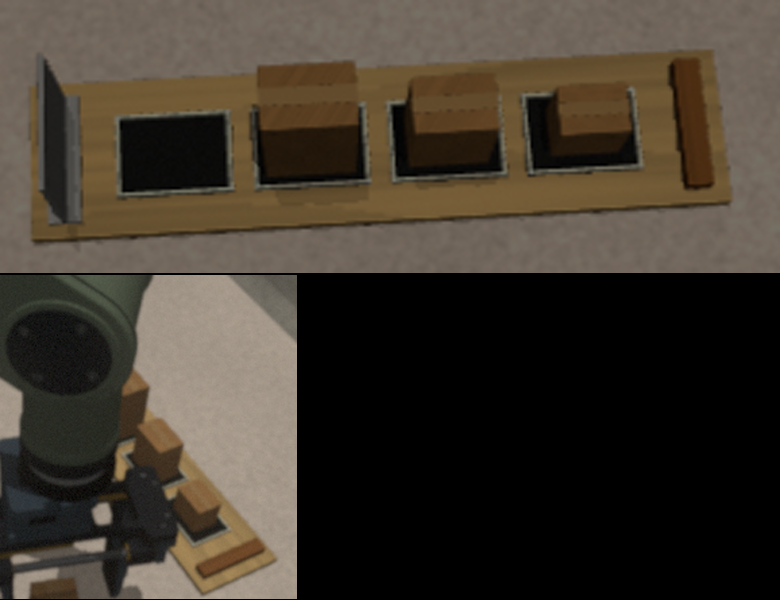

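Large, medium and small stand upright on the second, third and fourth mats; crop centres are about (312,140), (453,130) and (591,120). Now I pick the extra carton.

Request:
{"api": "send_rows", "payload": {"motion": [{"tx": 0,"ty": 0,"tz": 0.05,"rx": 0,"ry": 0,"rz": 0,"gripper": -1},{"tx": 0,"ty": 0,"tz": 0.07,"rx": 0,"ry": 0,"rz": 0,"gripper": -1},{"tx": 0,"ty": 0,"tz": 0.055,"rx": 0,"ry": 0,"rz": 0,"gripper": -1},{"tx": 0,"ty": 0,"tz": 0.021,"rx": 0,"ry": 0,"rz": 0,"gripper": -1},{"tx": 0,"ty": 0,"tz": 0,"rx": 0,"ry": 0,"rz": 0,"gripper": 1},{"tx": 0,"ty": 0,"tz": 0,"rx": 0,"ry": 0,"rz": 0,"gripper": 1},{"tx": 0,"ty": 0,"tz": 0,"rx": 0,"ry": 0,"rz": 0,"gripper": 1},{"tx": 0,"ty": 0,"tz": 0,"rx": 0,"ry": 0,"rz": 0,"gripper": 1},{"tx": 0,"ty": 0,"tz": 0,"rx": 0,"ry": 0,"rz": 0,"gripper": 1},{"tx": 0,"ty": 0,"tz": 0,"rx": 0,"ry": 0,"rz": 0,"gripper": 1},{"tx": 0,"ty": 0,"tz": 0,"rx": 0,"ry": 0,"rz": 0,"gripper": 1},{"tx": 0,"ty": 0,"tz": 0,"rx": 0,"ry": 0,"rz": 0,"gripper": 1}]}}

```text
time_s: 27.4
ee_pos: [421.9, -279.8, 42.2]
ee_rot: [180.0, 0.0, 79.0]
force: [-1.2, 0.8, 5.6]
gripper_width: 46.7
gripper_force: 19.6
```

```bash
cat > e.py <<'E'
import pickle,sys; from h import *
# chamfer fit of box edges (visible ones) to Canny edges, top camera
T=pickle.load(open(sys.argv[1],"rb"))[0]
MAT=dict(extra=(636.3,108.),large=(644.1,16.3),medium=(651.9,-75.3),small=(659.7,-167.)); A=np.radians(4.9)
g=cv2.resize(T["frame"],None,fx=4,fy=4,interpolation=cv2.INTER_CUBIC)
gr=cv2.GaussianBlur(g,(0,0),2.5).astype(np.float32)
mag=sum(np.hypot(cv2.Sobel(gr[...,k],5,1,0),cv2.Sobel(gr[...,k],5,0,1)) for k in range(3)); mag=np.minimum(mag,np.percentile(mag,97))
def samp(p,s):
    b=box(p,s,10); e=[]
    for i,j in((4,5),(5,6),(6,7),(7,4),(0,3),(0,4),(3,7)): # top outline, near bottom edge, near verticals
        t=np.linspace(.05,.95,40)[:,None]; e.append(b[i]*(1-t)+b[j]*t)
    uv=(proj(T,np.vstack(e))+.5)*4-.5
    return cv2.remap(mag,uv[:,:1].astype(np.float32),uv[:,1:].astype(np.float32),1).mean()
R=np.array([[np.cos(A),np.sin(A)],[-np.sin(A),np.cos(A)]])
for n in sys.argv[2:]:
    c=[(-samp((*(np.array(MAT[n])+R.T@[dx,dy]),A+da),SZ[n]),dx,dy,da) for dx in np.arange(-8,8.1,1) for dy in np.arange(-8,8.1,1) for da in np.radians([-6,-3,0,3,6])]
    x0=min(c)[1:]
    r=minimize(lambda v:-samp((*(np.array(MAT[n])+R.T@v[:2]),A+v[2]),SZ[n]),x0,method="Nelder-Mead",options=dict(initial_simplex=[x0,[x0[0]+1,*x0[1:]],[x0[0],x0[1]+1,x0[2]],[*x0[:2],x0[2]+.03]]))
    print(n,"mat-frame dx dy %.1f %.1f dyaw %.1f score %.0f"%(r.x[0],r.x[1],np.degrees(r.x[2]),-r.fun))
E
python3 e.py f1.pkl large medium small
```

```text
large mat-frame dx dy 0.3 0.2 dyaw 0.6 score 54
medium mat-frame dx dy 0.0 0.6 dyaw -0.8 score 49
small mat-frame dx dy 0.2 0.9 dyaw 0.5 score 51
```

The three placed cartons are within 1 mm and 1°. Now I carry the extra.

Request:
{"api": "send_rows", "payload": {"motion": [{"tx": 0,"ty": 0,"tz": -0.02,"rx": 0,"ry": 0,"rz": 0,"gripper": 1},{"tx": 0,"ty": 0,"tz": -0.05,"rx": 0,"ry": 0,"rz": 0,"gripper": 1},{"tx": 0,"ty": 0,"tz": -0.07,"rx": 0,"ry": 0,"rz": 0,"gripper": 1},{"tx": 0,"ty": 0,"tz": -0.07,"rx": 0,"ry": 0,"rz": 0,"gripper": 1},{"tx": 0,"ty": 0,"tz": -0.05,"rx": 0,"ry": 0,"rz": -0.1,"gripper": 1},{"tx": 0,"ty": 0,"tz": 0,"rx": 0,"ry": 0,"rz": -0.18,"gripper": 1},{"tx": 0,"ty": 0,"tz": 0,"rx": 0,"ry": 0,"rz": -0.15,"gripper": 1},{"tx": 0,"ty": 0,"tz": 0,"rx": 0,"ry": 0,"rz": -0.1,"gripper": 1}]}}

```text
time_s: 28.4
ee_pos: [421.6, -279.4, 171.7]
ee_rot: [-180.0, -0.0, 95.0]
force: [-0.1, -0.2, -2.9]
gripper_width: 46.7
gripper_force: 19.6
```

Request:
{"api": "send_rows", "payload": {"motion": [{"tx": 0.0295,"ty": 0.0197,"tz": 0,"rx": 0,"ry": 0,"rz": 0,"gripper": 1},{"tx": 0.0516,"ty": 0.0345,"tz": 0,"rx": 0,"ry": 0,"rz": 0,"gripper": 1},{"tx": 0.0737,"ty": 0.0493,"tz": 0,"rx": 0,"ry": 0,"rz": 0,"gripper": 1},{"tx": 0.0885,"ty": 0.0592,"tz": 0,"rx": 0,"ry": 0,"rz": 0,"gripper": 1},{"tx": 0.0959,"ty": 0.0641,"tz": 0,"rx": 0,"ry": 0,"rz": 0,"gripper": 1},{"tx": 0.0959,"ty": 0.0641,"tz": 0,"rx": 0,"ry": 0,"rz": 0,"gripper": 1},{"tx": 0.0885,"ty": 0.0592,"tz": 0,"rx": 0,"ry": 0,"rz": 0,"gripper": 1},{"tx": 0.0737,"ty": 0.0493,"tz": 0,"rx": 0,"ry": 0,"rz": 0,"gripper": 1},{"tx": 0.059,"ty": 0.0395,"tz": 0,"rx": 0,"ry": 0,"rz": 0,"gripper": 1},{"tx": 0.0442,"ty": 0.0296,"tz": 0,"rx": 0,"ry": 0,"rz": 0,"gripper": 1},{"tx": 0.0258,"ty": 0.0173,"tz": 0,"rx": 0,"ry": 0,"rz": 0,"gripper": 1},{"tx": 0.0111,"ty": 0.0076,"tz": 0,"rx": 0,"ry": 0,"rz": 0,"gripper": 1}]}}

```text
time_s: 29.9
ee_pos: [636.1, 109.7, 171.6]
ee_rot: [-179.9, 0.0, 94.9]
force: [0.5, 0.2, -1.5]
gripper_width: 46.5
gripper_force: 19.6
```

Request:
{"api": "send_rows", "payload": {"motion": [{"tx": 0,"ty": 0,"tz": 0,"rx": 0,"ry": 0,"rz": 0,"gripper": 1},{"tx": 0,"ty": 0,"tz": 0,"rx": 0,"ry": 0,"rz": 0,"gripper": 1},{"tx": 0,"ty": 0,"tz": 0,"rx": 0,"ry": 0,"rz": 0,"gripper": 1}]}}

```text
time_s: 30.28
ee_pos: [636.0, 107.9, 172.1]
ee_rot: [-180.0, 0.0, 94.8]
force: [-0.4, 0.2, -3.5]
gripper_width: 46.6
gripper_force: 19.6
```

Request:
{"api": "send_rows", "payload": {"motion": [{"tx": 0,"ty": 0,"tz": 0.03,"rx": 0,"ry": 0,"rz": 0,"gripper": 1},{"tx": 0,"ty": 0,"tz": 0.05,"rx": 0,"ry": 0,"rz": 0,"gripper": 1},{"tx": 0,"ty": 0,"tz": 0.05,"rx": 0,"ry": 0,"rz": 0,"gripper": 1},{"tx": 0,"ty": 0,"tz": 0.04,"rx": 0,"ry": 0,"rz": 0,"gripper": 1},{"tx": 0,"ty": 0,"tz": 0.03,"rx": 0,"ry": 0,"rz": 0,"gripper": 1},{"tx": 0,"ty": 0,"tz": 0.02,"rx": 0,"ry": 0,"rz": 0,"gripper": 1},{"tx": 0,"ty": 0,"tz": 0.01,"rx": 0,"ry": 0,"rz": 0,"gripper": 1},{"tx": 0,"ty": 0,"tz": 0,"rx": 0,"ry": 0,"rz": 0,"gripper": 1},{"tx": 0,"ty": 0,"tz": 0,"rx": 0,"ry": 0,"rz": 0,"gripper": 1}]}}

```text
time_s: 31.4
ee_pos: [636.8, 108.8, 57.7]
ee_rot: [179.9, -0.0, 94.9]
force: [0.5, 0.4, -1.6]
gripper_width: 46.6
gripper_force: 19.6
```

Request:
{"api": "send_rows", "payload": {"motion": [{"tx": 0,"ty": 0,"tz": 0.006,"rx": 0,"ry": 0,"rz": 0,"gripper": 1},{"tx": 0,"ty": 0,"tz": 0.004,"rx": 0,"ry": 0,"rz": 0,"gripper": 1},{"tx": 0,"ty": 0,"tz": 0,"rx": 0,"ry": 0,"rz": 0,"gripper": 1},{"tx": 0,"ty": 0,"tz": 0,"rx": 0,"ry": 0,"rz": 0,"gripper": -1},{"tx": 0,"ty": 0,"tz": 0,"rx": 0,"ry": 0,"rz": 0,"gripper": -1},{"tx": 0,"ty": 0,"tz": 0,"rx": 0,"ry": 0,"rz": 0,"gripper": -1},{"tx": 0,"ty": 0,"tz": 0,"rx": 0,"ry": 0,"rz": 0,"gripper": -1},{"tx": 0,"ty": 0,"tz": 0,"rx": 0,"ry": 0,"rz": 0,"gripper": -1},{"tx": 0,"ty": 0,"tz": -0.06,"rx": 0,"ry": 0,"rz": 0,"gripper": -1},{"tx": 0,"ty": 0,"tz": -0.1,"rx": 0,"ry": 0,"rz": 0,"gripper": -1},{"tx": 0,"ty": 0,"tz": -0.1,"rx": 0,"ry": 0,"rz": 0,"gripper": -1},{"tx": 0,"ty": 0,"tz": -0.04,"rx": 0,"ry": 0,"rz": 0,"gripper": -1}]}}

```text
time_s: 32.9
ee_pos: [637.6, 108.9, 205.9]
ee_rot: [179.7, -0.0, 94.9]
force: [0.8, -0.3, 0.3]
gripper_width: 91.5
gripper_force: 0.0
```

Request:
{"api": "send_rows", "payload": {"motion": [{"tx": 0.06,"ty": -0.02,"tz": 0,"rx": 0,"ry": 0,"rz": 0,"gripper": -1},{"tx": 0.09,"ty": -0.05,"tz": 0,"rx": 0,"ry": 0,"rz": 0,"gripper": -1},{"tx": 0.09,"ty": -0.05,"tz": 0,"rx": 0,"ry": 0,"rz": 0,"gripper": -1},{"tx": 0.09,"ty": -0.05,"tz": 0,"rx": 0,"ry": 0,"rz": 0,"gripper": -1},{"tx": 0.09,"ty": -0.05,"tz": 0,"rx": 0,"ry": 0,"rz": 0,"gripper": -1},{"tx": 0.09,"ty": -0.05,"tz": 0,"rx": 0,"ry": 0,"rz": 0,"gripper": -1},{"tx": 0.09,"ty": -0.05,"tz": 0,"rx": 0,"ry": 0,"rz": 0,"gripper": -1},{"tx": 0.04,"ty": -0.02,"tz": 0,"rx": 0,"ry": 0,"rz": 0,"gripper": -1},{"tx": 0,"ty": 0,"tz": 0,"rx": 0,"ry": 0,"rz": 0,"gripper": -1},{"tx": 0,"ty": 0,"tz": 0,"rx": 0,"ry": 0,"rz": 0,"gripper": -1},{"tx": 0,"ty": 0,"tz": 0,"rx": 0,"ry": 0,"rz": 0,"gripper": -1}]}}

```text
time_s: 34.28
ee_pos: [440.5, 411.8, 202.0]
ee_rot: [180.0, 0.0, 94.8]
force: [-0.3, 0.0, -0.0]
gripper_width: 91.2
gripper_force: 0.0
```

```bash
python3 - <<'E'
from workcell import env; from h import *
import pickle
T=env.grab_frame("top");S=env.grab_frame("side"); pickle.dump((T,S),open("f2.pkl","wb"))
t=cv2.resize(T["frame"][110:215,190:490,::-1],None,fx=2.6,fy=2.6,interpolation=2)
s=cv2.resize(S["frame"][130:370,280:500,::-1],None,fx=1.35,fy=1.35,interpolation=2)
o=np.zeros((600,780,3),np.uint8); o[:273]=t; o[275:275+s.shape[0],:s.shape[1]]=s
cv2.imwrite("pics/c3.png",o)
E
python3 e.py f2.pkl extra large medium small
```

```text
extra mat-frame dx dy -1.2 0.3 dyaw -0.5 score 49
large mat-frame dx dy 0.4 0.3 dyaw 0.5 score 47
medium mat-frame dx dy 0.1 0.5 dyaw -0.5 score 43
small mat-frame dx dy 0.3 0.7 dyaw 0.3 score 44
```

View pics/c3.png

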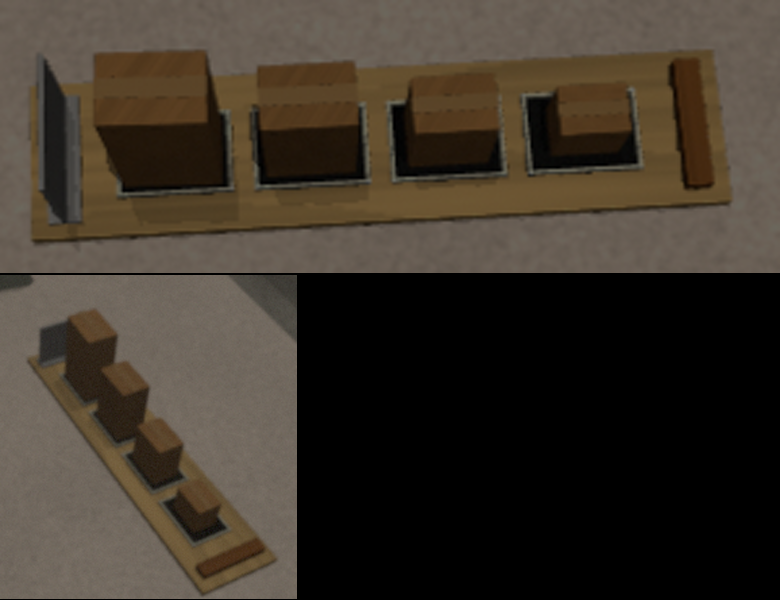

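The top and side views show all four upright in order. By eye, the small (base x≈555–628 against mat 529–641) and the extra look slightly off along the row, so I'll check with an enlarged overlay of perfectly centred outlines.

Run:
```python
import pickle; from h import *
T,S=pickle.load(open("f2.pkl","rb")); A=np.radians(4.9)
o=np.zeros((600,800,3),np.uint8)
MAT=dict(extra=(636.3,108.),small=(659.7,-167.))
def draw(f,n,c,w,h,k):
    im=cv2.resize(f["frame"][c[1]:c[1]+h,c[0]:c[0]+w,::-1],None,fx=k,fy=k,interpolation=2)
    for B,z,col in((box((*MAT[n],A),SZ[n],10),0,(0,255,0)),(box((*MAT[n],A),(58,78,0),10),0,(255,0,255))):
        q=np.round((proj(f,B)-c+.5)*k).astype(np.int32)
        cv2.polylines(im,[q[:4]],1,col); cv2.polylines(im,[q[4:]],1,col)
        for i in range(4): cv2.line(im,q[i].tolist(),q[i+4].tolist(),col)
    return im
o[:295,:395]=cv2.resize(draw(T,"extra",np.array([217,122]),66,66,6),(395,395))[:295]
o[:295,400:795]=draw(T,"small",np.array([383,136]),66,50,6)[:295,:395]
o[300:,:395]=draw(S,"extra",np.array([315,150]),66,80,6)[:300,:395]
o[300:,400:795]=draw(S,"small",np.array([395,275]),66,60,6)[:300,:395]
cv2.imwrite("pics/c4.png",o)
```

```text
(no output)
```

View pics/c4.png

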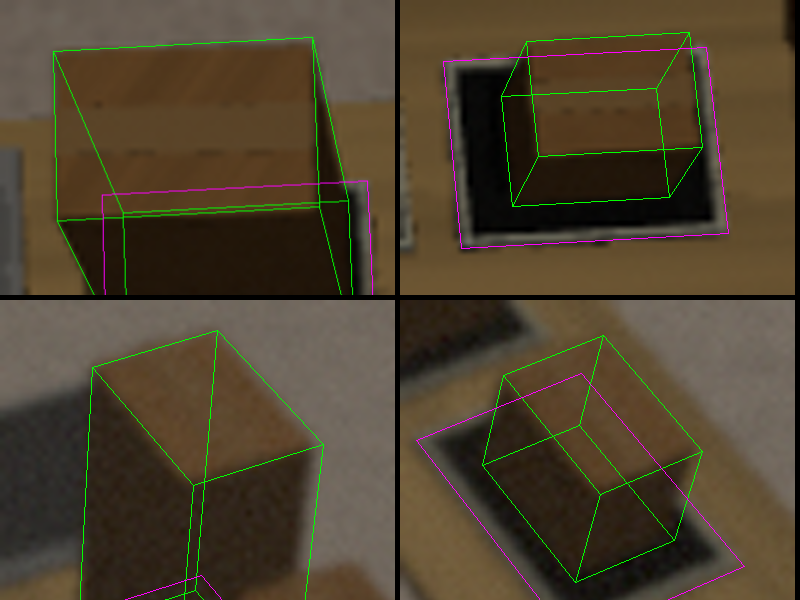

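The centred outlines fit both cartons in both views to about 1 mm, so nothing needs mending. I'm handing the job in.

```bash
python3 -c "
from workcell import env
print(env.job_done())"
```

```text
the job is handed in; nothing more can be done
None
```

I've handed the job in at about 34 s: the four cartons stand upright on their mats, biggest by the steel plate to smallest furthest away, each measuring within about 1.5 mm of centre and 1° of straight; no verdict came back.

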